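Release the rig's guard and hold it open at 50 degrees

ROBOT

A 7-joint arm with a two-finger parallel gripper is mounted at the origin on the work surface. World frame = base frame: x ahead of the robot, y to its left, z up, the work surface at z = 0. Lengths are in m, angles in rad, forces in N, time in s.
With the tool pointing down it reaches from about 0.4 to 0.85 m from the base axis. Payload 4.4 kg.
Tool frame: the origin (TCP) lies between the finger pads; the fingertips stand 22 mm ahead of it and the grasp point (between the pads) lies 3 mm ahead of it; z points along the fingers, y is the line along which they close (so a half turn about z gives the same grasp; the last joint's range is limited). The gripper opens to 94 mm and grips with 3 to 60 N. Pads are 16 mm wide; open, the fingers measure 119 mm over their backs; the gripper's body (75 mm by 177 mm) begins 78 mm behind the grasp point.
Start: joints at [1.092, 0.628, 0.038, 1.517, -0.027, 0.996, -0.02], TCP at [0.261, -0.595, 0.227] pointing down, gripper open.
Joint ranges: [-3.06, 3.06], [-0.37, 2.12], [-1.25, 1.32], [0.18, 2.47], [-1.1, 4.24], [0.23, 1.98], [-2.94, 2.94]. Speed limits (rad/s): [2.57, 2.57, 3.14, 3.14, 3.14, 3.14, 3.14].

INTERFACE

Orientations are given as [roll, pitch, yaw] about the fixed x, y, z axes, in that order (R = Rz(yaw) Ry(pitch) Rx(roll)).
In Python, from station import env gives the robot as it stands. The module is installed in compiled form; this text tells all that it offers.
- The arm moves only by the tool arm_command, never from a script. Its argument "moves" is text: rows parted by semicolons, each of 5 numbers parted by spaces: the shift along the tool's x, y, z in mm, then the turn about the tool's z in rad, then the finger opening in mm, from 0 to 94. In form: tx ty tz turn gripper; .... A call has 1 to 10 rows; each row shifts and turns the commanded pose from where the row before left it, along the tool's axes as they then stand; what a row does not reach is not made up. A row lasts 1/8 s, in which the tool goes at most 62.5 mm and 10.7 degrees, less where a joint would pass 70% of its speed; a pose out of reach is approached as far as the arm can. A call with a gripper value outside its range is refused whole. The fingers move at their own pace and stop on an object; "grip_force" is the grip in N (left out, the last holds). Time passes only in rows, so rows that do not move let the fingers close. It gives the time, the measured TCP pose, the force, the opening and the grip force at its end, in the units of the state.
- env.sense(): the state, without advancing time (a new reading comes with each control period).
- env.camera(name): name is "scene" or "side" or "wrist"; returns the picture (420x560x3 uint8, red, green, blue); there is no depth.
- env.camera_model(name): a dict with "mtx" (3x3 intrinsics, pixels), "dist" ([k1, k2, p1, p2, k3] as OpenCV has them; the pictures are not rectified), "extrinsics" (4x4, takes a point from world to camera coordinates); the wrist camera has in their place "T_tool_cam" (4x4, takes a point from camera to tool coordinates, whose origin is the TCP and whose axes are the flange's). Camera axes: x right, y down, z forward; pixel columns grow to the right and rows downward; lengths in m; the calibration is good to about 2 mm. A picture is of the moment at which its call begins: read the wrist's pose just before it. camera_model takes no time and is no camera call.
- env.finish_job(): hands the job in; it is judged then, once.
The state is a dict: "t": time; "q": joint angles; "joint_velocities": joint speeds; "tau": joint torques, N m; "tcp_pos": TCP position; "tool_rot": TCP orientation; "force": force on the tool from outside, world axes, zero at the start; "torque": the same for the moment, N m; "width": opening from 0.0 (shut) to 1.0 (fully open); "grasp_force": force on a finger pad.
Only numpy, scipy, OpenCV 4.12 (cv2) and the standard library are available. Lean on these libraries where they do the work, as an engineer would, in place of code of your own. Each camera call takes 0.05 s, during which the arm holds its last target. There are 200 camera calls.

TASK

Unlock the guard of the little drive rig: with the guard still shut, twist the black knob on the grey box clockwise to its stop and let go, so that it springs fully back. Then lift the yellow-framed guard by its red grip and finish while holding it open at 50 degrees (measured from shut) so that a colleague can reach in; keep hold of it, because it springs shut by itself, and leave everything else on the bench where it is.

Things in the scene. Friction and masses are not known exactly. Their poses are not given: they have to be found in the camera images.
- rig: Home-built drive rig fixed to the bench: open-topped box of aluminium extrusion with clear walls, 180 (x) x 180 (y) x 110 mm high. Origin at the centre of its underside, z up; its front faces its own -x. Its place and yaw (up to about 0.35 rad) vary.
- guard (a joint): Opening angle of the guard, rad: 0 shut (lying level on the rig), grows as its front edge is lifted; upper stop at 1.9. A spring and its weight (0.2 to 0.45 kg) always push it shut: lifting takes about 2 to 5 N at the grip. 50 degrees is 0.873.
- guard_hinge (a point): Point on the guard's hinge line, at the middle of the rig's rear (+x) top edge, 110 mm above the bench. The hinge line runs along the rig's y axis.
- guard_handle (a point): Centre of the guard's red grip: disc 30 mm across, 16 mm thick, axis along the rig's y: pinch it from above, fingers closing along the rig's y; it can turn between them. Shut: 114 mm above the bench, 215 mm in front (-x) of the hinge line, 4 mm above it. A red arm 16 mm wide joins it to the middle of the front edge, 37 mm behind it, of the yellow frame (178 x 180 x 8 mm, clear pane).
- keybox: Grey release box fixed to the bench, 110 x 110 x 55 mm high, origin at the centre of its underside, z up. It stands left or right of the rig, yaw up to about 0.4 rad.
- key (a joint): Turn of the black knob on top of the grey box, rad: 0 at rest, grows clockwise seen from above to a hard stop at 1.2. A spring turns it back to 0 when let go (0.02 N m at rest, 0.08 N m at the stop).
- key_grip (a point): Grip point of the black knob, on its upright axis, 86 mm above the bench: a bar 50 mm long, 14 mm thick, 34 mm high (top 96 mm, bottom 62 mm above the bench) on a disc 48 mm across. At rest the bar runs along the grey box's x axis, so it is pinched from above by fingers that close along the box's y. Its axes turn with the knob.
- red_bin: Loose red open bin with screws, 120 x 110 x 55 mm high, standing at the other side of the rig from the grey box; leave alone. Origin at the centre of its underside.
- screwdriver: Loose blue-handled screwdriver lying between robot and rig; leave alone.
- wrench: Loose wrench lying at the left; leave alone.
- glue: Loose white bottle, 50 mm across, 110 mm high, standing at the far left; leave alone. Origin at the centre of its underside.
- bracket: Loose yellow bracket, 90 x 45 x 32 mm, lying at the far right; leave alone. Origin at the centre of its underside.
- extrusion: Loose aluminium bar, 140 x 20 x 20 mm, lying at the right; leave alone. Origin at the centre of its underside.
Mind the look-alikes: they are no part of the job. Leave any brown or pink look-alike of the keybox alone.

How it is judged:
On the way, in this order (a step that is already met when the one before it is completed fails the run):
1. the knob is twisted to its stop while the guard is shut (value of joint key above 1.1 rad and value of joint guard below 0.06 rad), for 0.1 s.
2. the knob has been let go and has sprung back, the guard still shut (value of joint key below 0.08 rad and contact force between the fingers and key below 0.1 N and value of joint guard below 0.06 rad), for 0.2 s.
3. the guard is held in the fingers at 50 degrees, within 6 degrees (value of joint guard between 0.768 and 0.978 rad and contact force between the fingers and guard above 0.5 N), for 0.5 s.
At the end, for the whole second after the job is handed in: The guard stands still at 50 degrees, within 6 degrees, borne by the robot's fingers (more than 0.5 N) and touched by no loose thing; the knob is back at rest (within 0.08 rad); no loose thing is more than 40 mm from its start (all of step 3 and velocity of joint guard between -0.05 and 0.05 rad/s and value of joint key below 0.08 rad and contact force between guard and red_bin below 0.2 N and contact force between guard and screwdriver below 0.2 N and contact force between guard and wrench below 0.2 N and contact force between guard and glue below 0.2 N and contact force between guard and bracket below 0.2 N and contact force between guard and extrusion below 0.2 N and distance of each of red_bin, screwdriver, wrench, glue, bracket, extrusion from where it was at the start of the episode below 0.04 m); the arm keeps its last pose, push and grip.
It fails at once if a loose thing on the bench is shifted by more than 40 mm (distance of any of red_bin, screwdriver, wrench, glue, bracket, extrusion from where it was at the start of the episode above 0.04 m).
It also fails if it takes over 58 s, if anything falls off the work surface, if the arm or the gripper's body presses on something with over 40 N, if the wrist force passes 120 N, or if a joint passes its speed limit or range.

## Working session

There is one attempt and no reset: what is moved stays moved. The work goes in short steps, Python scripts to look and compute and a tool call to move; the robot and the scene stay as the last step left them, time stands still between calls to the robot, and variables do not carry over. Pictures are saved under pics/ and viewed, at most 10 in all, crops included, and the job is handed in when it is done.

Besides the shell and the picture viewer there is one more tool, called after "Call:" as name(argument=value, ...), one argument or row to a line, values as JSON. arm_command: Moves the arm, as the interface text tells. Its arguments: {"type":"object","properties":{"moves":{"type":"string"},"grip_force":{"type":"number"}},"required":["moves"]}

```bash
mkdir -p pics; python3 - <<'E'
from station import env
import cv2,numpy as np
s=env.sense();print(s['t'],s['tcp_pos'],s['tool_rot'],s['width'],s['force'])
for n in("scene","side"):
    im=env.camera(n);cv2.imwrite(f'pics/{n}0.png',im[:,:,::-1]);m=env.camera_model(n);print(n,m['mtx'],m['dist'],np.round(m['extrinsics'],4))
E
```

```text
0.0 [ 0.26054915 -0.59485673  0.22658772] [-3.13981091e+00  4.42895144e-05  4.12780050e-01] 0.9996629267976628 [ 0.19271048 -0.17951974  0.23972287]
scene [[513.71585625   0.         280.46696162]
 [  0.         513.71585625 208.6325006 ]
 [  0.           0.           1.        ]] [0.00074396 0.         0.         0.         0.        ] [[-0.5566  0.8307  0.0052  0.2551]
 [ 0.5464  0.3708 -0.751  -0.2161]
 [-0.6258 -0.4152 -0.6603  1.9233]
 [ 0.      0.      0.      1.    ]]
side [[408.01459775   0.         278.33938587]
 [  0.         408.01459775 209.1331694 ]
 [  0.           0.           1.        ]] [0.0295717 0.        0.        0.        0.       ] [[-0.2932 -0.9558 -0.0213  0.164 ]
 [-0.5349  0.1825 -0.825   0.3423]
 [ 0.7924 -0.2305 -0.5647  1.1101]
 [ 0.      0.      0.      1.    ]]
```

View pics/scene0.png

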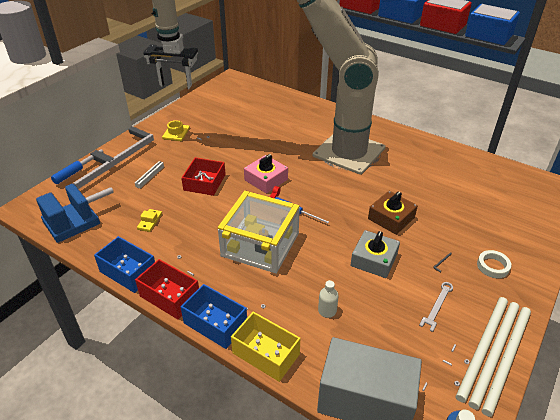

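View pics/side0.png

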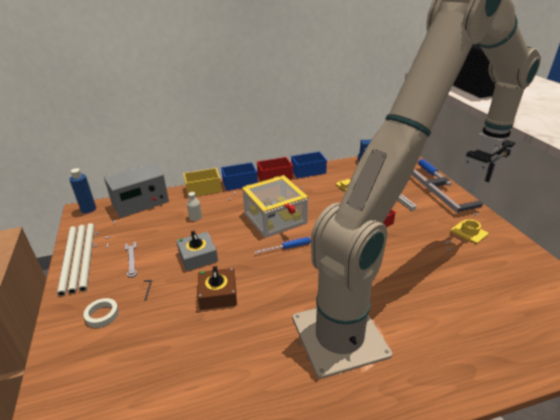

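Scene view: the rig's yellow frame is near (260,217) with its red grip at about (277,192). The grey box is at (375,253), with brown and pink look-alikes at (392,211) and (265,170). In the side view the grey box is at (197,250) and the grip at (291,209). I'll zoom in next.

```bash
python3 - <<'E'
import cv2,numpy as np
a=cv2.imread('pics/scene0.png');b=cv2.imread('pics/side0.png')
z=lambda im,x,y,w,h:cv2.resize(im[y:y+h,x:x+w],None,fx=4,fy=4,interpolation=cv2.INTER_CUBIC)
top=np.hstack([z(a,210,180,100,70),z(a,340,220,100,70)]);bot=np.hstack([z(b,230,170,100,70),z(b,160,215,100,70)])
cv2.imwrite('pics/z.png',np.vstack([top,bot]))
E
```

```text
(no output)
```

View pics/z.png

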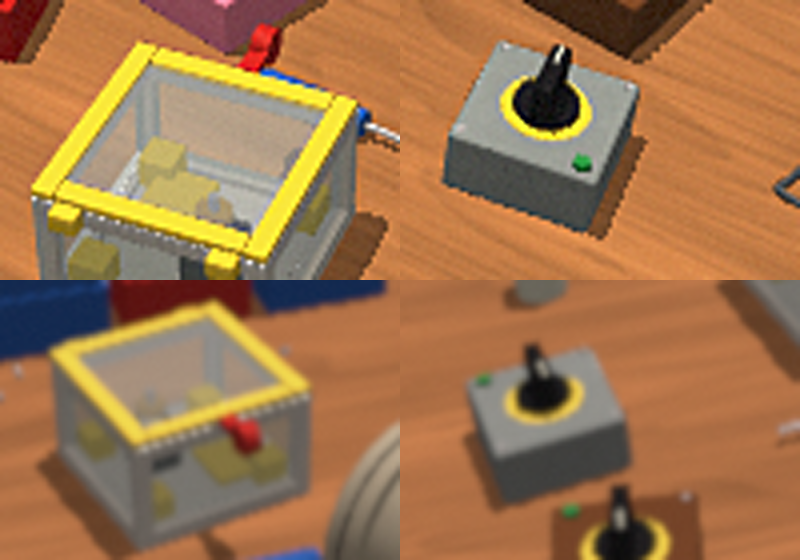

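Top left of the crop, the yellow frame's corners are near zoom (140,42), (357,98), (262,260) and (33,190), with the grip at (265,45). Top right, the grey box's top corners are near (500,42), (638,88), (590,183) and (447,137). The knob's marked bar end points up towards the robot.

```bash
cat >h.py <<'E'
import numpy as np,cv2
from station import env
def ray(n,px):
    m=env.camera_model(n);E=m['extrinsics'];u=cv2.undistortPoints(np.array(px,float).reshape(-1,1,2),m['mtx'],m['dist']).reshape(-1,2)
    R=E[:3,:3];return -R.T@E[:3,3],np.c_[u,np.ones(len(u))]@R
def onz(n,px,z):
    c,d=ray(n,px);return c+d*((z-c[2])/d[:,2])[:,None]
E
python3 - <<'E'
from h import *
np.set_printoptions(precision=4,suppress=True)
Z=lambda x0,y0,p:np.array([[x0+x/4,y0+y/4] for x,y in p])-.375
def rep(t,P):
    e1=P[1]-P[0];print(t,P[:,:2].tolist(),'c',P.mean(0),'len',[np.linalg.norm(P[i]-P[i-1]) for i in range(4)],'ang',[np.arctan2(*(P[i]-P[i-1])[[1,0]]) for i in range(4)])
rep('rig scene',onz('scene',Z(210,180,[(140,42),(357,98),(262,260),(33,190)]),.118))
rep('rig side',onz('side',Z(230,170,[(310,385-280),(138,447-280),(52,350-280),(212,300-280)]),.118))
rep('box scene',onz('scene',Z(340,220,[(100,42),(239,88),(192,183),(45,135)]),.055))
rep('box side',onz('side',Z(160,215,[(227,422-280),(92,447-280),(68,378-280),(188,347-280)]),.055))
for n,x0,y0,w,h in(('scene',340,220,100,70),('side',160,215,60,38)):
    im=cv2.imread(f'pics/{n}0.png')[y0:y0+h,x0:x0+w];hsv=cv2.cvtColor(im,cv2.COLOR_BGR2HSV)
    m=cv2.inRange(hsv,(20,150,120),(38,255,255));p=cv2.findNonZero(m)
    (c,ax,an)=cv2.fitEllipse(cv2.convexHull(p));print(n,'ring',c,ax,onz(n,[[c[0]+x0,c[1]+y0]],.055))
C=[]
for n,x0,y0,w,h in(('scene',265,183,20,16),('side',280,200,20,16)):
    im=cv2.imread(f'pics/{n}0.png')[y0:y0+h,x0:x0+w];hsv=cv2.cvtColor(im,cv2.COLOR_BGR2HSV)
    m=cv2.inRange(hsv,(0,150,70),(8,255,255))|cv2.inRange(hsv,(172,150,70),(180,255,255));p=cv2.findNonZero(m).reshape(-1,2)+[x0,y0];print(n,p.min(0),p.max(0),p.mean(0),onz(n,[p.mean(0)],.114))
print('grip',onz('scene',Z(210,180,[(268,40)]),.114),onz('side',Z(230,170,[(247,437-280)]),.114))
E
```

```text
rig scene [[0.517348385082089, -0.09218921608959885], [0.479812610985202, 0.07890500775092535], [0.6572345729397209, 0.11519880100511615], [0.6902999610297048, -0.056001434282169416]] c [0.5862 0.0115 0.118 ] len [np.float64(0.176696924633413), np.float64(0.1751632603277409), np.float64(0.18109608502827632), np.float64(0.17436410310600972)] ang [np.float64(-2.9353318267432846), np.float64(1.7867614413022048), np.float64(0.20177823541203568), np.float64(-1.3800068070718778)]
rig side [[0.5141977204639283, -0.09753290132670828], [0.46950557049286634, 0.07587244657293024], [0.6500578650354512, 0.1098983104068699], [0.6910234132756488, -0.0606775496143957]] c [0.5812 0.0069 0.118 ] len [np.float64(0.18062569747459298), np.float64(0.17907206077227839), np.float64(0.18373048324716862), np.float64(0.17542605326636734)] ang [np.float64(-2.936106937254471), np.float64(1.8230390550495332), np.float64(0.1862697206163385), np.float64(-1.3350997901741835)]
box scene [[0.4073412798912943, 0.26559841427099745], [0.3941405631503494, 0.37079026966394624], [0.49816235966718814, 0.38204892924710604], [
[... 547 characters left out ...]
p.float64(0.11171624454235372), np.float64(0.10829546841351048), np.float64(0.09697539039624434), np.float64(0.1038054775516915)] ang [np.float64(-3.008985184510941), np.float64(1.5351278254449785), np.float64(0.1015184712808869), np.float64(-1.4704656529969702)]
scene ring (35.9987678527832, 26.664203643798828) (15.223489761352539, 22.55034637451172) [[0.4506 0.3237 0.055 ]]
side ring (35.6554069519043, 29.516782760620117) (9.164541244506836, 18.205734252929688) [[0.445  0.3213 0.055 ]]
scene [269 186] [280 197] [275.1264 191.5977] [[ 0.4671 -0.0144  0.114 ]]
side [285 204] [294 212] [290.3509 207.8772] [[ 0.4663 -0.0177  0.114 ]]
grip [[ 0.4567 -0.0159  0.114 ]] [[ 0.4593 -0.0191  0.114 ]]
```

Call:
arm_command(
  moves="38 -27 0 0 94;38 -27 0 0 94;38 -27 0 0 94;38 -27 0 0 94;38 -27 0 0 94;38 -27 0 0 94;38 -27 0 0 94;38 -27 0 0 94;38 -27 0 0 94;38 -27 0 0 94",
)

```text
t: 1.35
tcp_pos: [0.501, -0.1942, 0.2272]
tool_rot: [-3.141, 0.0, 0.413]
force: [-0.2, -0.9, 1.2]
width: 1.005
grasp_force: 0.0
```

Call:
arm_command(
  moves="14 -44 0 -0.18 94;14 -45 0 0 94;14 -45 0 0 94;14 -45 0 0 94;14 -45 0 0 94;14 -45 0 0 94;14 -45 0 0 94;14 -45 0 0 94;14 -45 0 0 94;0 0 0 0 94",
)

```text
t: 2.6
tcp_pos: [0.3861, 0.215, 0.2274]
tool_rot: [-3.14, -0.0, 0.6]
force: [-0.0, -0.2, -0.2]
width: 1.001
grasp_force: 0.0
```

Call:
arm_command(
  moves="38 -17 0 0 94;38 -17 0 0 94;37 -18 0 0 94;0 0 0 -0.177 94;0 0 0 -0.177 94;0 0 0 -0.177 94;0 0 0 -0.177 94;0 0 0 -0.177 94;0 0 0 -0.177 94;0 0 0 -0.177 94",
)

```text
t: 3.85
tcp_pos: [0.4528, 0.3159, 0.2271]
tool_rot: [-3.141, 0.001, 1.836]
force: [-0.3, 0.2, -0.4]
width: 0.998
grasp_force: 0.0
```

Call:
arm_command(
  moves="0 0 0 -0.177 94;0 0 0 -0.177 94;0 0 0 -0.177 94;0 0 0 -0.177 94;0 0 0 -0.177 94;0 0 0 -0.177 94;0 0 0 -0.177 94;0 0 0 -0.177 94;0 0 0 0 94;0 0 0 0 94",
)

```text
t: 5.1
tcp_pos: [0.4525, 0.3168, 0.2272]
tool_rot: [-3.141, -0.0, -3.039]
force: [0.2, 0.4, 0.6]
width: 0.999
grasp_force: 0.0
```

```bash
python3 - <<'E'
from h import *
s=env.sense();print(s['tcp_pos'],s['tool_rot'],s['q'])
im=env.camera('wrist');cv2.imwrite('pics/w1.png',im[:,:,::-1]);m=env.camera_model('wrist')
np.savez('w1',p=s['tcp_pos'],r=s['tool_rot']);print(m)
E
```

```text
[0.45252782 0.31682379 0.22723141] [-3.14091592e+00 -2.72117232e-04 -3.03936662e+00] [-0.13086248  0.60761981 -0.8373416   1.77773367  0.52942385  0.99784102
  0.49577998]
{'mtx': array([[356.36899411,   0.        , 285.0970882 ],
       [  0.        , 356.36899411, 211.75736538],
       [  0.        ,   0.        ,   1.        ]]), 'dist': array([0.02498644, 0.        , 0.        , 0.        , 0.        ]), 'T_tool_cam': array([[ 3.92867871e-05, -9.57214693e-01, -2.89378695e-01,
         8.40624592e-02],
       [ 9.99999960e-01,  1.18321527e-04, -2.55624617e-04,
        -2.61482384e-04],
       [ 2.78927369e-04, -2.89378674e-01,  9.57214660e-01,
        -1.57875493e-01],
       [ 0.00000000e+00,  0.00000000e+00,  0.00000000e+00,
         1.00000000e+00]])}
```

View pics/w1.png

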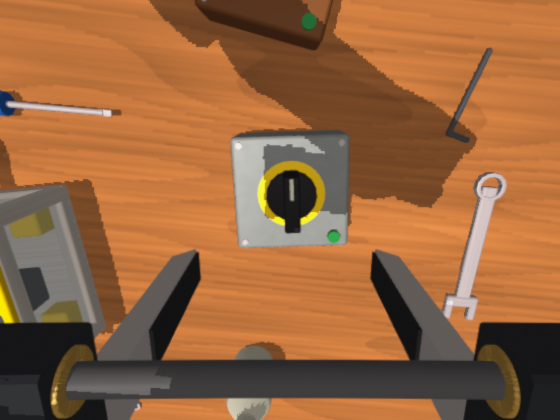

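Wrist view: the grey box's top face has corners at about (233,139), (346,131), (350,243) and (239,247). The yellow ring is centred near (291,194) and the bar runs nearly vertical in the picture.

```bash
cat >>h.py <<'E'
from scipy.spatial.transform import Rotation as Ro
def wz(px,z,p,r):
    m=env.camera_model('wrist');T=m['T_tool_cam'];R=Ro.from_euler('xyz',r).as_matrix()
    u=cv2.undistortPoints(np.array(px,float).reshape(-1,1,2),m['mtx'],m['dist']).reshape(-1,2)
    c=R@T[:3,3]+p;d=np.c_[u,np.ones(len(u))]@(R@T[:3,:3]).T
    return c+d*((z-c[2])/d[:,2])[:,None]
E
python3 - <<'E'
from h import *
d=np.load('w1.npz');p,r=d['p'],d['r']
im=cv2.imread('pics/w1.png');hsv=cv2.cvtColor(im,cv2.COLOR_BGR2HSV)
m=cv2.inRange(hsv,(20,150,80),(38,255,255));m[:150]=0;m[240:]=0;m[:,:245]=0;m[:,340:]=0
c,ax,an=cv2.fitEllipse(cv2.convexHull(cv2.findNonZero(m)));print(c,ax,wz([c],.056,p,r))
C=wz([(233,138),(347,131),(350,243),(239,247)],.055,p,r);print(C,C.mean(0))
for i in range(4):
    e=C[i]-C[i-1];print(np.linalg.norm(e),np.arctan2(e[1],e[0])%(np.pi/2))
b=wz([(291.5,170),(292.5,232)],.096,p,r);print(b,b.mean(0))
E
```

```text
(291.1317138671875, 192.961181640625) (64.63529205322266, 66.46039581298828) [[0.44874472 0.32172755 0.056     ]]
[[0.40331881 0.26367208 0.055     ]
 [0.38660036 0.36583354 0.055     ]
 [0.49381409 0.3853651  0.055     ]
 [0.50939403 0.27599274 0.055     ]] [0.44828182 0.32271587 0.055     ]
0.10678834449120057 0.11563213662167637
0.10352038710623299 0.16220953041217134
0.10897828206376006 0.18019796178886338
0.11047645188940196 0.1414966538639002
[[0.41981421 0.31830348 0.096     ]
 [0.47334005 0.32494614 0.096     ]] [0.44657713 0.32162481 0.096     ]
```

Call:
arm_command(
  moves="3.5 5.4 20 -0.03 94;0 0 40 0 94;0 0 40 0 94;0 0 25 0 94;0 0 13 0 94;0 0 0 0 60;0 0 0 0 30;0 0 0 0 10;0 0 0 0 10;0 0 0 0 10",
  grip_force=20,
)

```text
t: 6.4
tcp_pos: [0.4484, 0.3227, 0.0899]
tool_rot: [3.141, 0.001, -3.006]
force: [-0.1, 0.5, 0.4]
width: 0.501
grasp_force: 0.0
```

Call:
arm_command(
  moves="0 0 0 0 5;0 0 0 0 5;0 0 0 0 5;0 0 0 0 5;0 0 0 0 5",
)

```text
t: 7.02
tcp_pos: [0.4482, 0.322, 0.0894]
tool_rot: [-3.14, -0.0, -3.006]
force: [-0.3, -2.8, 1.4]
width: 0.147
grasp_force: 20.0
```

Call:
arm_command(
  moves="0 0 0 0.15 5;0 0 0 0.15 5;0 0 0 0.15 5;0 0 0 0.15 5;0 0 0 0.15 5;0 0 0 0.15 5;0 0 0 0.15 5;0 0 0 0.12 5;0 0 0 0 5;0 0 0 0 5",
)

```text
t: 8.28
tcp_pos: [0.4486, 0.3229, 0.0895]
tool_rot: [3.141, -0.0, 2.11]
force: [2.4, -0.3, -0.9]
width: 0.151
grasp_force: 20.0
```

```bash
python3 - <<'E'
from h import *
s=env.sense();print(s['tcp_pos'],s['tool_rot'],s['force'],s['torque'],s['width'])
E
```

```text
[0.44861104 0.32287216 0.08947869] [ 3.14065567e+00 -6.90341465e-06  2.10996882e+00] [ 2.36535181 -0.26258223 -0.94187097] [-0.18306273 -0.68633298  0.1150865 ] 0.15096976412290677
```

Call:
arm_command(
  moves="0 0 0 0.06 5;0 0 0 0.06 5;0 0 0 0 5;0 0 0 0 5",
)

```text
t: 8.78
tcp_pos: [0.4484, 0.3231, 0.0895]
tool_rot: [3.141, -0.001, 1.99]
force: [2.9, 0.6, -1.6]
width: 0.155
grasp_force: 21.2
```

```bash
python3 - <<'E'
from h import *
s=env.sense();print(s['tcp_pos'],s['tool_rot'],s['force'],s['torque'],s['width'])
E
```

```text
[0.44843295 0.32313734 0.08951117] [ 3.14065736e+00 -5.47043953e-04  1.99016489e+00] [ 2.92685964  0.6242374  -1.5635149 ] [ 0.13043436 -0.70916951  0.52184389] 0.15452999138104936
```

Call:
arm_command(
  moves="0 0 0 0 94;0 0 0 0 94;0 0 0 0 94;0 0 0 0 94;0 0 0 0 94;0 0 0 0 94;0 0 -20 0 94;0 0 -50 0 94;0 0 -50 0 94;0 0 -20 0 94",
)

```text
t: 10.02
tcp_pos: [0.4491, 0.3236, 0.2325]
tool_rot: [3.137, -0.001, 1.988]
force: [1.0, -0.2, -0.2]
width: 0.999
grasp_force: 0.0
```

```bash
python3 - <<'E'
from h import *
s=env.sense();print(s['tcp_pos'],s['tool_rot'],s['force'],s['width'],s['q'])
im=env.camera('wrist');cv2.imwrite('pics/w2.png',im[:,:,::-1])
E
```

```text
[0.44906204 0.32355183 0.2325077 ] [ 3.13722744e+00 -9.54246277e-04  1.98751224e+00] [ 0.98294584 -0.19707093 -0.24013005] 0.9992727499165319 [-0.36922424  0.51314828 -0.45887633  1.7795471   0.28006199  0.90906574
 -0.53290648]
```

View pics/w2.png

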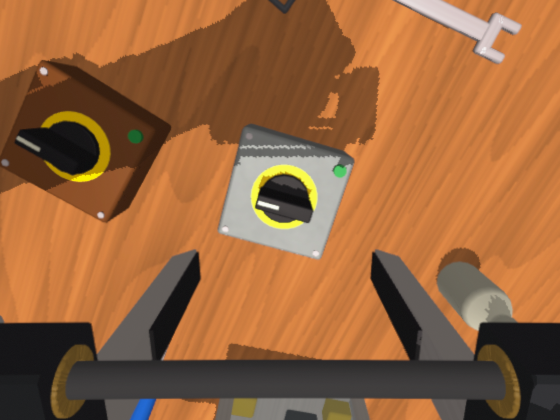

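The bar is parallel to the box edges again, from (258,203) to (310,215), so the knob has sprung back. Next is the guard.

Call:
arm_command(
  moves="0 0 0 -0.169 94;0 0 0 -0.169 94;0 0 0 -0.169 94;0 0 0 -0.169 94;0 0 0 -0.169 94;0 0 0 -0.169 94;0 0 0 -0.169 94;0 0 0 -0.169 94;0 0 0 0 94",
)

```text
t: 11.2
tcp_pos: [0.4479, 0.3222, 0.2286]
tool_rot: [-3.142, -0.002, -2.945]
force: [-0.5, -0.6, 0.2]
width: 1.002
grasp_force: 0.0
```

Call:
arm_command(
  moves="8 -48 0 0 94;8 -48 0 0 94;8 -48 0 0 94;8 -48 0 0 94;8 -48 0 0 94;8 -48 0 0 94;8 -48 0 0 94;0 0 0 0 94;0 0 0 0 94",
)

```text
t: 12.32
tcp_pos: [0.4593, -0.0171, 0.2294]
tool_rot: [3.141, 0.0, -2.945]
force: [0.0, 1.1, 0.4]
width: 0.998
grasp_force: 0.0
```

```bash
python3 - <<'E'
from h import *
s=env.sense();print(s['tcp_pos'],s['tool_rot'],s['force'],s['width'],s['q'])
im=env.camera('wrist');cv2.imwrite('pics/w3.png',im[:,:,::-1]);np.savez('w3',p=s['tcp_pos'],r=s['tool_rot'])
E
```

```text
[ 0.45931065 -0.01713049  0.22944349] [ 3.14086870e+00  2.72075801e-04 -2.94533560e+00] [0.01185631 1.08777823 0.35797395] 0.9980941946246045 [ 0.61116828  0.48019429 -0.89924358  2.00812043  0.48698932  0.88098896
  1.21318079]
```

View pics/w3.png

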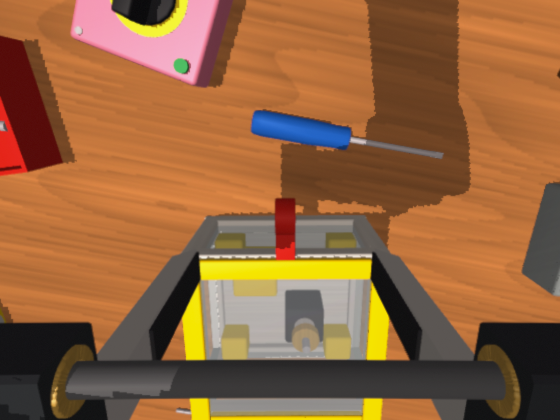

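The red grip and arm run from (285,198) to (285,258), and the frame's front edge from (201,259) to (371,261).

```bash
python3 - <<'E'
from h import *
d=np.load('w3.npz');p,r=d['p'],d['r']
im=cv2.imread('pics/w3.png');hsv=cv2.cvtColor(im,cv2.COLOR_BGR2HSV)
m=cv2.inRange(hsv,(20,150,150),(38,255,255))
pts=[(c,np.nonzero(m[235:300,c])[0].min()+235) for c in list(range(208,270))+list(range(302,362))]
vx,vy,x0,y0=cv2.fitLine(np.array(pts,np.float32),cv2.DIST_HUBER,0,.01,.01).ravel()
f=wz([(x,y0+(x-x0)*vy/vx) for x in(205,285.5,365)],.118,p,r);e=f[0]-f[2];print(f,'yaw of -y edge',np.arctan2(e[1],e[0])+np.pi/2)
rm=(cv2.inRange(hsv,(0,150,60),(6,255,255))|cv2.inRange(hsv,(174,150,60),(180,255,255)))[:,260:310]
ys,xs=np.nonzero(rm);print(ys.min(),ys.max(),[(y,xs[ys==y].min()+260,xs[ys==y].max()+260) for y in range(ys.min(),ys.max(),8)])
for z in(.114,.125):print(z,wz([(285.5,205),(285.5,215),(285.5,225)],z,p,r))
E
```

```text
[[ 0.51021966 -0.07443429  0.118     ]
 [ 0.49738655 -0.00954734  0.118     ]
 [ 0.48460446  0.05452719  0.118     ]] yaw of -y edge 0.19607479550603424
198 259 [(198, np.int64(282), np.int64(293)), (206, np.int64(275), np.int64(294)), (214, np.int64(275), np.int64(294)), (222, np.int64(275), np.int64(294)), (230, np.int64(276), np.int64(294)), (238, np.int64(276), np.int64(294)), (246, np.int64(276), np.int64(294)), (254, np.int64(276), np.int64(294))]
0.114 [[ 0.45238264 -0.01850547  0.114     ]
 [ 0.46056803 -0.01687496  0.114     ]
 [ 0.46889368 -0.01521652  0.114     ]]
0.125 [[ 0.44934372 -0.01912834  0.125     ]
 [ 0.45719966 -0.01756345  0.125     ]
 [ 0.46519021 -0.01597177  0.125     ]]
```

Call:
arm_command(
  moves="-1.8 0 30 0 94;0 0 40 0 94;0 0 30 0 94;0 0 12 0 94;0 0 0 0 5;0 0 0 0 5;0 0 0 0 5;0 0 0 0 5;0 0 0 0 5;0 0 0 0 5",
  grip_force=25,
)

```text
t: 13.62
tcp_pos: [0.4612, -0.0175, 0.1176]
tool_rot: [-3.142, 0.0, -2.944]
force: [-0.7, -0.6, 0.1]
width: 0.4
grasp_force: 0.0
```

Call:
arm_command(
  moves="0 0 0 0 5;0 0 0 0 5;0 0 0 0 5",
)

```text
t: 14.0
tcp_pos: [0.461, -0.0169, 0.1175]
tool_rot: [3.141, 0.0, -2.943]
force: [-0.1, 1.3, -0.8]
width: 0.168
grasp_force: 25.0
```

Call:
arm_command(
  moves="-1.2 0 -18.7 0 5;-2.8 0 -18.6 0 5;-4.4 0 -18.2 0 5;-6 0 -17.8 0 5;-7.5 0 -17.2 0 5;0 0 0 0 5;0 0 0 0 5",
)

```text
t: 14.88
tcp_pos: [0.4824, -0.0126, 0.2075]
tool_rot: [3.141, 0.0, -2.943]
force: [0.1, 2.4, -1.0]
width: 0.169
grasp_force: 25.0
```

Call:
arm_command(
  moves="-8.9 0 -16.5 0 5;-10.4 0 -15.6 0 5;-11.7 0 -14.7 0 5;-12.9 0 -13.6 0 5;-14.1 0 -12.4 0 5;0 0 0 0 5;0 0 0 0 5;0 0 0 0 5;0 0 0 0 5;0 0 0 0 5",
)

```text
t: 16.12
tcp_pos: [0.5391, -0.0011, 0.2803]
tool_rot: [3.14, -0.0, -2.943]
force: [-0.3, 4.7, -6.1]
width: 0.167
grasp_force: 25.0
```

```bash
python3 - <<'E'
from h import *
s=env.sense();p=np.array(s['tcp_pos']);print(p,s['force'],s['width'],s['grasp_force'])
h=np.array([.4611,-.0167])+.215*np.array([np.cos(.196),np.sin(.196)])
dx=(h-p[:2])@[np.cos(.196),np.sin(.196)];print('angle',np.degrees(np.arctan2(p[2]-.003-.110,dx))-1.07,np.hypot(dx,p[2]-.113))
im=env.camera('side');im2=env.camera('scene');cv2.imwrite('pics/f.png',cv2.resize(np.hstack([im2[130:290,180:340],im[130:290,200:360]]),None,fx=2.4,fy=2.4)[:,:,::-1])
E
```

```text
[ 0.53911851 -0.00106762  0.2803243 ] [-0.34125229  4.66708444 -6.09234529] 0.16723672232407813 24.999031343031675
angle 49.943575860140584 0.21526484224097467
```

View pics/f.png

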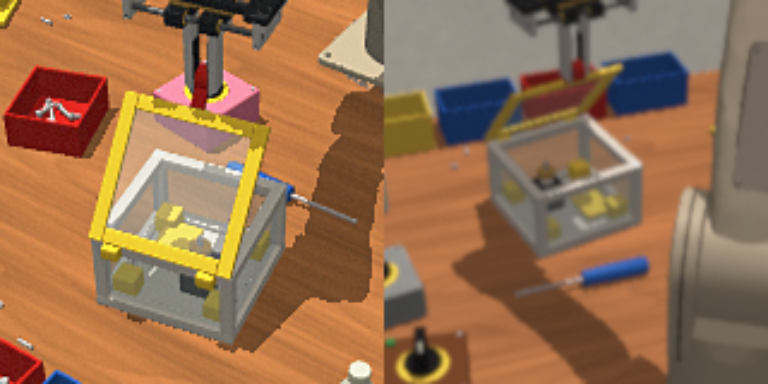

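The guard is open, with the red grip between the fingers at about (203,85) in the left crop. The measured angle is 49.9° and the loose things haven't moved, so I'm handing it in.

```bash
python3 -c "
from station import env
print(env.finish_job())"
```

```text
the job is handed in; nothing more can be done
None
```

The job is handed in: I twisted the knob to its stop and let it spring back, and the arm is holding the guard open by its red grip at about 49.9° (worked out from the tool position), with nothing else seen to move; no verdict was returned.

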